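# Open the ripening culture jar and hold its cap over the mouth

### The job

The culture jar with the probe thermometer standing through its cap is to be dosed. Pull the thermometer out and stand it, stem down, in the open steel cup (lower it in, do not drop it); then unscrew that jar's tight cap, letting the rack's square socket brace the jar, and when the threads let go lift the cap just clear, keeping it over the mouth. Finish while still holding the cap in the gripper, level and a finger's width or two above the open mouth, with the jar still down in its socket and the neighbouring jar, the spray bottle and the strainer left where they stand.

Things in the scene. Friction and masses are not known exactly. Their poses are not given: they have to be found in the camera images.
- rack: Fixed stainless jar rack, 92 mm (its x) by 222 mm (its y), 48 mm high, with two square sockets centred 65 mm either side of its middle along y (77 mm wide, floor 4 mm above the bench). Origin: centre of its underside; z up. A jar has about 1.5 mm play a side in a socket, so it can turn only about 2 degrees there. Place, yaw and which jar is in which socket vary.
- jar: The culture jar: white plastic, body 74 mm square and 92 mm high with a flat shoulder, then a round neck 45 mm across up to the mouth, 110 mm above its foot. Loose, about 0.5 kg, standing in a rack socket. Origin: centre of its underside, 4 mm above the bench; z up, sides along its x and y. Pulling up on a cap that is still screwed on lifts the whole jar.
- jar_mouth (a point): Centre of the jar's mouth in the plane of its rim, 110 mm above the jar's foot, 114 mm above the bench. Screwed home, the cap's lower edge is 14.5 mm below this plane (3.5 mm above the jar's shoulder); with the threads free the cap lifts straight off it.
- cap: The culture jar's screw cap: grey ribbed plastic, 60 mm outside diameter, 18 mm high, 70 g, with a black rubber boss on top (28 mm across, 6 mm high) and an 11 mm hole through the middle for the thermometer. Origin: centre of its lower edge, 99.5 mm above the bench when screwed home; z up. Screwed home its x axis lies along the jar's x axis.
- cap_top (a point): Centre of the flat top of the cap's boss, 24 mm above its lower edge. Starting the cap takes 0.3 to 0.7 N m. Turned anticlockwise seen from above it rises about 2.5 mm; the threads let go after about 1.9 rad and a hard stop follows at about 2.6 rad, so 2.2 to 2.3 rad in all relative to the jar is right. Turns made in several grips add up: between grips it stays where it was left.
- thermometer: Probe thermometer, about 60 g, 181 mm long: steel stem 6 mm thick and 100 mm long, then a black collar 26 mm across (100 to 106 mm from the tip), then a round black handle 18 mm thick to the top end. Origin: the stem's tip; z runs along the stem to the handle. At the start it stands upright in the cap's hole, collar on the boss, tip 23.5 mm and top 204.5 mm above the bench, free to be pulled up.
- thermometer_handle (a point): Point on the thermometer handle's axis, 150 mm from the tip.
- cup: Open round stainless cup, empty, 88 mm high, 71 mm across the mouth, wall 2.5 mm, inner floor 4 mm above its underside, 0.4 kg, loose on the bench. Origin: centre of its underside. A thermometer let go in it leans on the rim.
- sealed_jar: Bystander: a second white square jar of the same size in the rack's other socket, with a plain flat cap and no thermometer; its top is 117.5 mm above the bench. Origin: centre of its underside.
- spray_bottle: Bystander: a pale spray bottle with a white trigger head, 72 mm across and 213 mm high, loose. Origin: centre of its underside.
- strainer: Bystander: a perforated stainless box, 176 by 162 mm (198 by 184 over its flange) and 100 mm high, loose. Origin: centre of its underside.
Things that resemble listed ones, but are neither listed nor needed, are in the scene too. What is shaped like the cup but blue or pink is not meant.

How it is judged:
On the way, in this order (a step that is already met when the one before it is completed fails the run):
1. the thermometer stands in the cup, let go (horizontal distance between thermometer and cup below 0.036 m and z of thermometer in the frame of cup below 0.025 m and angle between thermometer's own z axis and vertical below 0.9 rad and angle between cup's own z axis and vertical below 0.15 rad and contact force between thermometer and the fingers below 0.1 N), for 0.2 s.
2. the cap's threads are free and it is lifted clear of the mouth, with the jar still down in its socket (z of cap in the frame of jar_mouth above 0.001 m and z of jar in the frame of rack below 0.012 m and angle between jar's own z axis and vertical below 0.12 rad), for 0.1 s.
At the end, for the whole second after the job is handed in: The fingers grip the cap, still and clear of the jar: lower edge 3 to 50 mm above the rim, centre within 20 mm of the mouth's, level within 15 degrees. The jar is down in its socket (raised under 8 mm, tilt under 7 degrees). The thermometer stands tip down in the upright cup, let go (all of step 1 and z of cap in the frame of jar_mouth between 0.003 and 0.05 m and horizontal distance between cap and jar_mouth below 0.02 m and angle between cap's own z axis and vertical below 0.26 rad and contact force between cap and the fingers above 1 N and contact force between cap and jar below 0.1 N and linear speed of cap below 0.03 m/s and z of jar in the frame of rack below 0.012 m and angle between jar's own z axis and vertical below 0.12 rad); the arm keeps its last pose, push and grip.
It fails at once if the cap is carried off from over the mouth (more than 100 mm up or 60 mm aside) (z of cap in the frame of jar_mouth above 0.1 m or horizontal distance between cap and jar_mouth above 0.06 m).
It fails at once if the jar is pulled up out of its socket (more than 12 mm) or tipped (z of jar in the frame of rack above 0.016 m or angle between jar's own z axis and vertical above 0.2 rad).
It fails at once if the thermometer is dropped: it falls free at more than 0.9 m/s (linear speed of thermometer above 0.9 m/s and contact force between thermometer and the fingers below 0.1 N).
It fails at once if the neighbouring jar is moved more than 20 mm (distance of sealed_jar from where it was at the start of the episode above 0.02 m).
It fails at once if the spray bottle or the strainer is moved more than 30 mm or tipped over (distance of any of spray_bottle, strainer from where it was at the start of the episode above 0.03 m or angle between spray_bottle's own z axis and vertical above 0.5 rad).
It also fails if it takes over 58 s, if anything falls off the work surface, if the arm or the gripper's body presses on something with over 40 N, if the wrist force passes 120 N, or if a joint passes its speed limit or range.

### The arm

A 7-joint arm with a two-finger parallel gripper is mounted at the origin on the work surface. World frame = base frame: x ahead of the robot, y to its left, z up, the work surface at z = 0. Lengths are in m, angles in rad, forces in N, time in s.
With the tool pointing down it reaches from about 0.4 to 0.875 m from the base axis. Payload 6.5 kg.
Tool frame: the origin (TCP) lies where the fingers leave the gripper's body, on its centre line; the fingertips stand 73 mm ahead of it and the grasp point (between the pads) lies 54 mm ahead of it; z points along the fingers, y is the direction in which the jaws open and shut (so a half turn about z gives the same grasp; the last joint's range is limited). The gripper opens to 85 mm and grips with 20 to 120 N. Pads are 22 mm wide; open, the fingers measure 114 mm over their backs; the gripper's body (76 mm by 85 mm) begins 54 mm behind the grasp point. The pads swing forward as they close: fully open they stand 13 mm farther back than shut.
Start: joints at [-1.228, 0.536, -0.004, 1.538, 0.003, 1.067, -0.071], TCP at [0.258, 0.596, 0.304] pointing down, gripper open.
Joint ranges: [-2.7, 2.7], [-0.37, 2.16], [-1.27, 1.26], [0.24, 2.4], [-1.31, 4.45], [0.19, 1.91], [-2.76, 2.76]. Speed limits (rad/s): [2.39, 2.39, 3.14, 3.14, 3.14, 3.14, 3.14].

### API

Orientations are given as a rotation vector (axis times angle).
In Python, from rig import arm, vision, spotter gives the robot as it stands. The module is installed in compiled form; this text tells all that it offers.
- The arm moves only by the tool move_arm, never from a script. Its argument "moves" is a list of rows, each a list of 7 numbers: the finger opening in mm, from 0 to 85.4, then the shift along the tool's x, y, z in mm, then the turn, a rotation vector about the tool's x, y, z in rad. In form: [[hand, tx, ty, tz, rx, ry, rz], ...]. A call has 1 to 10 rows; each row shifts and turns the commanded pose from where the row before left it, along the tool's axes as they then stand; what a row does not reach is not made up. A row lasts 1/10 s, in which the tool goes at most 50 mm and 8.59 degrees, less where a joint would pass 70% of its speed; a pose out of reach is approached as far as the arm can. A call is refused whole if a number of a shift passes 50 or a number of a turn 0.15, either way. A call with a gripper value outside its range is refused whole. The fingers move at their own pace and stop on an object; the grip force is fixed at half the most. Time passes only in rows, so rows that do not move let the fingers close. It gives the time, the measured TCP pose, the force and the opening at its end, in the units of the state.
- arm.sense(): the state, without advancing time (a new reading comes with each control period).
- vision.read_camera(name): name is "scene" or "side" or "wrist"; returns a dict with "image" (480x640x3 uint8, blue, green, red), "intrinsics" (3x3 intrinsics, pixels), "world_to_cam" (4x4, takes a point from world to camera coordinates). Camera axes: x right, y down, z forward; pixel columns grow to the right and rows downward; lengths in m; the calibration is good to about 2 mm. A picture is of the moment at which its call begins. There is no depth.
- arm.job_done(): hands the job in, once; it reports no verdict.
Trained networks look in the newest picture that a camera, given by its name, has taken for a name from the list of things; names that differ only in an ending like _2 or _b are one class to them, and where a whole thing is asked for, a point or a joint stands for the part that bears it (a point fixed in the world has none). Each returns a list of dicts, best first, with "p" (0 to 1); they miss things now and then, are a little off and sometimes report something else, mostly with a low value. They report only what shows in the picture. A call takes as long as a camera call. They do not tell look-alikes from the thing itself.
- spotter.spot_in(target, camera): "centre" ([x, y, z] in m, in world coordinates, good to about 4 mm: the middle of the surface that is visible of it).
The state is a dict: "clock": time; "joint_positions": joint angles; "dq": joint speeds; "effort": joint torques, N m; "ee_pos": TCP position; "ee_rot": TCP orientation; "wrist_force": force on the tool from outside, world axes, zero at the start; "torque": the same for the moment, N m; "opening": opening from 0.0 (shut) to 1.0 (fully open).
Only numpy, scipy, OpenCV 4.12 (cv2) and the standard library are available. Lean on these libraries where they do the work, as an engineer would, in place of code of your own. Each camera call takes 0.05 s, during which the arm holds its last target.

## Working session

There is one attempt and no reset: what is moved stays moved. The work goes in short steps, Python scripts to look and compute and a tool call to move; the robot and the scene stay as the last step left them, time stands still between calls to the robot, and variables do not carry over. Pictures are saved under pics/ and viewed, and the job is handed in when it is done.

Besides the shell and the picture viewer there is one more tool, called as name(argument=value, ...) on one line, values as JSON. move_arm: Moves the arm, as the interface text tells. Its arguments: {"type":"object","properties":{"moves":{"type":"array"}},"required":["moves"]}

```bash
mkdir -p pics; ls; cat > h.py <<'E'
import numpy as np, cv2
from scipy.spatial.transform import Rotation as R
from rig import arm, vision, spotter
def snap(c,f=None):
    d=vision.read_camera(c)
    if f: cv2.imwrite('pics/'+f,d['image'])
    return d
def ray(d,u,v):
    K=np.array(d['intrinsics']);T=np.array(d['world_to_cam'])
    r=T[:3,:3].T@np.linalg.solve(K,[u,v,1]); o=-T[:3,:3].T@T[:3,3]
    return o,r
def atz(d,u,v,z):
    o,r=ray(d,u,v); return o+r*(z-o[2])/r[2]
def proj(d,p):
    K=np.array(d['intrinsics']);T=np.array(d['world_to_cam'])
    q=K@(T[:3,:3]@np.array(p)+T[:3,3]); return q[:2]/q[2]
E
python3 - <<'E'
from h import *
for c in ['scene','side','wrist']:
    d=snap(c,c+'0.png'); o,r=ray(d,320,240); print(c,o.round(3),r.round(3),d['intrinsics'][0][0])
    for t in ['cap_top','thermometer_handle','thermometer','cup','rack','jar','sealed_jar','spray_bottle','strainer']:
        print(t,[(np.round(x['centre'],3).tolist(),round(x['p'],2)) for x in spotter.spot_in(t,c)][:4])
s=arm.sense();print(s)
E
```

```text
pics
scene [ 1.375 -0.461  1.442] [-0.505  0.257 -0.824] 582.8195904823316
cap_top [([0.548, -0.147, 0.121], 0.88)]
thermometer_handle [([0.544, -0.137, 0.165], 0.54)]
thermometer [([0.548, -0.144, 0.169], 0.65)]
cup [([0.561, 0.269, 0.052], 0.88), ([0.649, 0.152, 0.053], 0.75), ([0.548, 0.011, 0.051], 0.73), ([0.537, 0.14, 0.051], 0.72)]
rack [([0.586, -0.199, 0.019], 0.71)]
jar [([0.565, -0.153, 0.087], 0.82)]
sealed_jar [([0.59, -0.269, 0.095], 0.56)]
spray_bottle [([0.635, 0.385, 0.13], 0.96), ([0.546, -0.141, 0.166], 0.38)]
strainer [([0.485, -0.532, 0.036], 0.65)]
side [ 0.52  -0.701  0.866] [ 0.02   0.681 -0.732] 453.9302205713894
cap_top [([0.535, -0.153, 0.121], 0.69)]
thermometer_handle [([0.533, -0.146, 0.17], 0.78), ([0.624, 0.376, 0.114], 0.39)]
thermometer [([0.539, -0.144, 0.172], 0.7), ([0.536, -0.165, 0.091], 0.62)]
cup [([0.556, 0.021, 0.057], 0.95), ([0.556, 0.254, 0.06], 0.7), ([0.535, 0.124, 0.058], 0.66), ([0.621, 0.375, 0.112], 0.58)]
rack [([0.546, -0.249, 0.038], 0.87)]
jar [([0.535, -0.163, 0.087], 0.68)]
sealed_jar [([0.571, -0.282, 0.099], 0.75)]
spray_bot
[... 289 characters left out ...]
'clock': 1.5, 'joint_positions': array([-1.22822941,  0.5363724 , -0.00442998,  1.53790327,  0.00257443,
        1.0672941 , -0.07122467]), 'dq': array([ 3.56709682e-04,  9.98291225e-05,  6.37004560e-04,  1.27330634e-03,
        6.62802485e-04,  8.50308211e-04, -3.17402528e-04]), 'effort': array([ 1.22636166e-04, -5.83327639e+01,  1.04802679e+00, -2.59437901e+01,
        1.24778066e-02,  1.75138306e-03,  8.53429412e-06]), 'ee_pos': array([0.25833426, 0.59645091, 0.30390622]), 'ee_rot': array([-6.37588679e-01, -3.07620772e+00, -4.63821530e-05]), 'wrist_force': array([-0.13642961,  0.33576449, -0.14460313]), 'torque': array([-0.00064143,  0.01663125,  0.04380145]), 'opening': 1.00370990699472}
```

View pics/scene0.png

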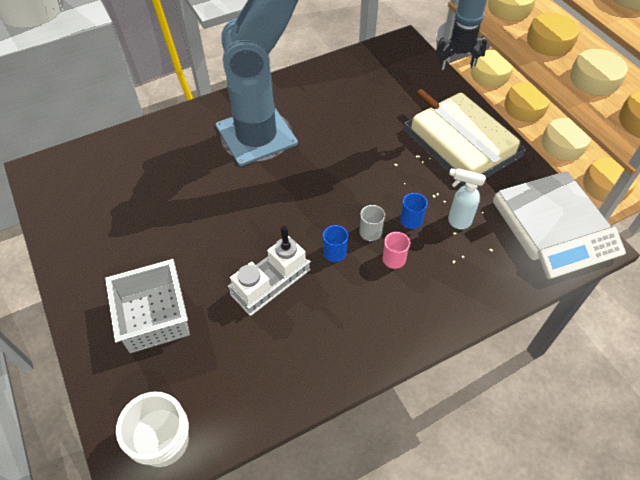

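View pics/side0.png

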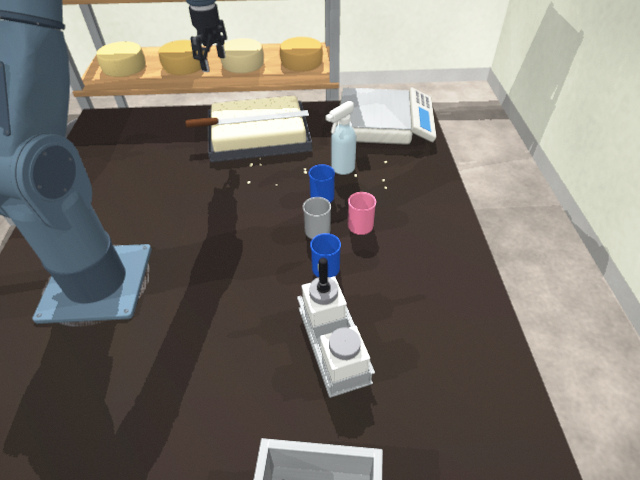

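Both pictures show the candidates. In the scene view the grey steel cup is at (372,223), with look-alikes blue (335,243), blue (414,211) and pink (396,250). The thermometer jar is at (287,250) and the plain-capped sealed jar is at (250,275). I'll check close crops.

```bash
python3 - <<'E'
import cv2,numpy as np
a=cv2.imread('pics/scene0.png');b=cv2.imread('pics/side0.png')
A=cv2.resize(a[190:320,220:420],None,fx=4,fy=4,interpolation=cv2.INTER_CUBIC)
cv2.imwrite('pics/c1.png',A)
B=cv2.resize(b[160:400,270:400],None,fx=2.5,fy=2.5,interpolation=cv2.INTER_CUBIC)
cv2.imwrite('pics/c2.png',B)
E
```

```text
(no output)
```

View pics/c1.png

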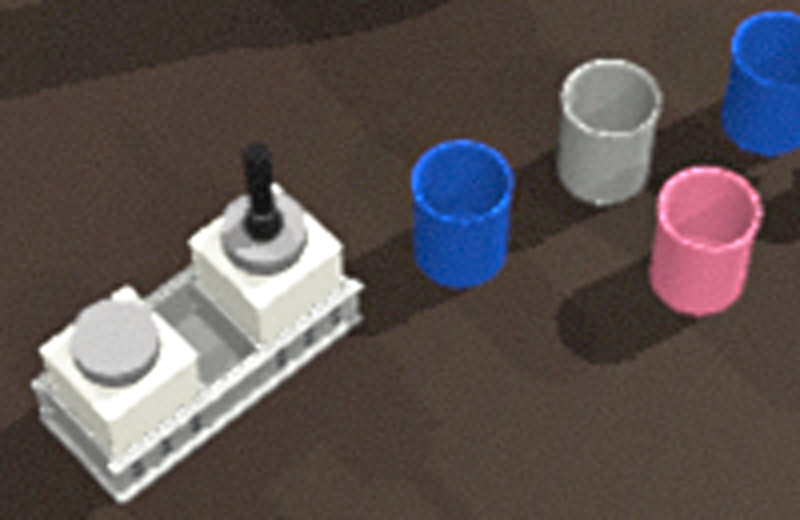

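View pics/c2.png

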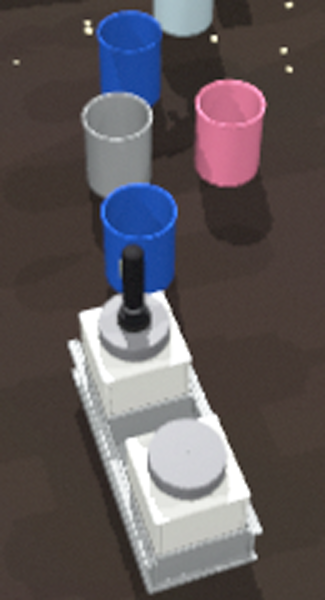

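```bash
python3 - <<'E'
from h import *
s=snap('scene');i=snap('side')
S=lambda u,v:(220+u/4,190+v/4); D=lambda u,v:(270+u/2.5,160+v/2.5)
def both(n,a,b,z): print(n,atz(s,*S(*a),z)[:2].round(4),atz(i,*D(*b),z)[:2].round(4))
both('cup',(610,97),(118,131),.088)
both('thtop',(257,150),(132,249),.2045)
both('seal',(117,340),(187,455),.1175)
both('cap',(263,231),(134,322),.1175)
both('collar',(263,222),(134,316),.13)
for n,c in dict(cornR=(363,286),cornL=(38,383),cornB=(112,468)).items(): print(n,atz(s,*S(*c),.048)[:2].round(4))
for n,c in dict(seaR=(200,350),seaL=(42,352),seaB=(108,410),jR=(343,247),jB=(262,300),jL=(190,243)).items(): print(n,atz(s,*S(*c),.096)[:2].round(4))
for n,c in dict(seaR=(247,497),seaBL=(137,510),jR=(190,358),jBL=(112,375),jTL=(80,312)).items(): print('side',n,atz(i,*D(*c),.096)[:2].round(4))
E
```

```text
cup [0.5352 0.139 ] [0.5388 0.1167]
thtop [ 0.5378 -0.1389] [ 0.5411 -0.137 ]
seal [ 0.576  -0.2652] [ 0.5746 -0.2669]
cap [ 0.5425 -0.1419] [ 0.5416 -0.1414]
collar [ 0.5437 -0.1418] [ 0.5415 -0.1447]
cornR [ 0.5739 -0.0826]
cornL [ 0.5406 -0.3172]
cornB [ 0.6249 -0.2981]
seaR [ 0.5961 -0.2157]
seaL [ 0.5483 -0.3105]
seaB [ 0.6099 -0.2889]
jR [ 0.5666 -0.0935]
jB [ 0.5797 -0.1617]
jL [ 0.5145 -0.1859]
side seaR [ 0.6179 -0.2924]
side seaBL [ 0.5354 -0.298 ]
side jR [ 0.5862 -0.1648]
side jBL [ 0.5216 -0.1776]
side jTL [ 0.497 -0.112]
```

```bash
python3 - <<'E'
from h import *
s=snap('scene','scene1.png');i=snap('side','side1.png')
c=[]
for d,(u,v) in ((s,(372,223)),(i,(317,218))):
    im=d['image'][v-32:v+32,u-32:u+32].copy(); im=cv2.resize(im,None,fx=6,fy=6,interpolation=cv2.INTER_CUBIC)
    c.append(im)
cv2.imwrite('pics/c3.png',np.hstack(c))
for p in [(.5352,.139,.088),(.5388,.1167,.088),(.5352,.139,.0),(.5388,.1167,.0)]: print(p,proj(s,p).round(1),proj(i,p).round(1))
E
```

```text
(0.5352, 0.139, 0.088) [372.5 214.2] [315.4 206.4]
(0.5388, 0.1167, 0.088) [366.4 218. ] [317.2 212.4]
(0.5352, 0.139, 0.0) [370.5 231.8] [316.1 230.7]
(0.5388, 0.1167, 0.0) [364.7 235.4] [317.9 236.8]
```

View pics/c3.png

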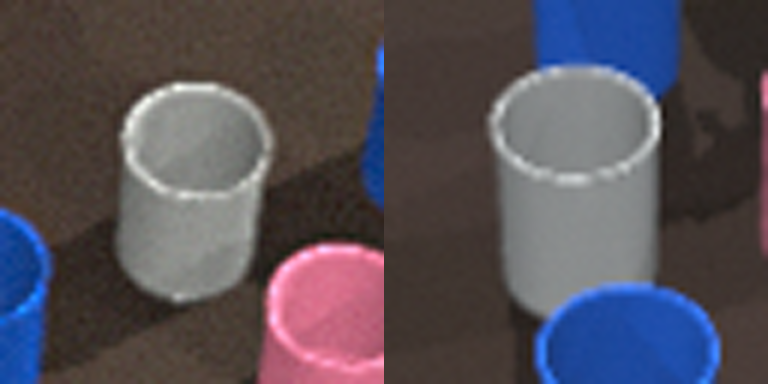

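The crops confirm the choice. The steel cup is at about (0.535, 0.139), where both cameras agree once I corrected a misread pixel. The jar axis is near (0.541, -0.140), and the sealed jar is 0.130 m away, matching the 0.130 m pitch. Moving now.

move_arm(moves=[[85, -32, -32, 0, 0, 0, 0], [85, -32, -32, 0, 0, 0, 0], [85, -32, -32, 0, 0, 0, 0], [85, -32, -32, 0, 0, 0, 0], [85, -32, -32, 0, 0, 0, 0], [85, -32, -32, 0, 0, 0, 0], [85, -32, -32, 0, 0, 0, 0], [85, -32, -32, 0, 0, 0, 0], [85, -32, -32, 0, 0, 0, 0], [85, -32, -32, 0, 0, 0, 0]])

```text
clock: 2.7
ee_pos: [0.4253, 0.1739, 0.3043]
ee_rot: [0.637, 3.076, 0.001]
wrist_force: [0.9, 0.3, -0.7]
opening: 0.997
```

```bash
cat >> h.py <<'E'
def to(p):
    s=arm.sense(); M=R.from_rotvec(s['ee_rot'])
    print('t',s['clock'],'pos',s['ee_pos'].round(4),'z',M.as_matrix()[:,2].round(3),'x',M.as_matrix()[:,0].round(3),'j',s['joint_positions'].round(2),'F',s['wrist_force'].round(1),'T',s['torque'].round(2),'op',round(s['opening'],3))
    print('tool delta mm',(1000*M.inv().apply(np.array(p)-s['ee_pos'])).round(1))
E
python3 - <<'E'
from h import *
to([.541,-.14,.304])
E
```

```text
t 2.7 pos [0.4253 0.1739 0.3043] z [ 0.001  0.001 -1.   ] x [-0.918  0.397 -0.001] j [-0.63  0.21  0.16  2.03 -0.04  0.9   0.72] F [ 0.9  0.3 -0.7] T [ 0.04 -0.1  -0.02] op 0.997
tool delta mm [-2.309e+02 -2.421e+02  2.000e-01]
```

move_arm(moves=[[85, -33, -34, 0, 0, 0, 0], [85, -33, -35, 0, 0, 0, 0], [85, -33, -35, 0, 0, 0, 0], [85, -33, -35, 0, 0, 0, 0], [85, -33, -35, 0, 0, 0, 0], [85, -33, -35, 0, 0, 0, 0], [85, -33, -33, 0, 0, 0, 0], [85, 0, 0, 0, 0, 0, 0], [85, 0, 0, 0, 0, 0, 0]])

```text
clock: 3.6
ee_pos: [0.5405, -0.1393, 0.3038]
ee_rot: [-0.641, -3.075, 0.0]
wrist_force: [-0.8, -0.1, -0.0]
opening: 0.998
```

```bash
python3 - <<'E'
from h import *
to([.541,-.14,.304])
for c in ['scene','side','wrist']: d=snap(c,c+'2.png')
s=cv2.imread('pics/scene2.png')[170:300,220:380]; t=cv2.imread('pics/side2.png')[200:330,260:420]
cv2.imwrite('pics/c4.png',cv2.resize(np.hstack([s,t]),None,fx=2.5,fy=2.5,interpolation=cv2.INTER_CUBIC))
E
```

```text
t 3.6 pos [ 0.5405 -0.1393  0.3038] z [-0. -0. -1.] x [-0.917  0.4    0.   ] j [-0.09  0.39  0.34  1.8  -0.15  0.97  1.47] F [-0.8 -0.1 -0. ] T [ 0.05  0.07 -0.03] op 0.998
tool delta mm [-0.7 -0.5 -0.2]
```

View pics/c4.png

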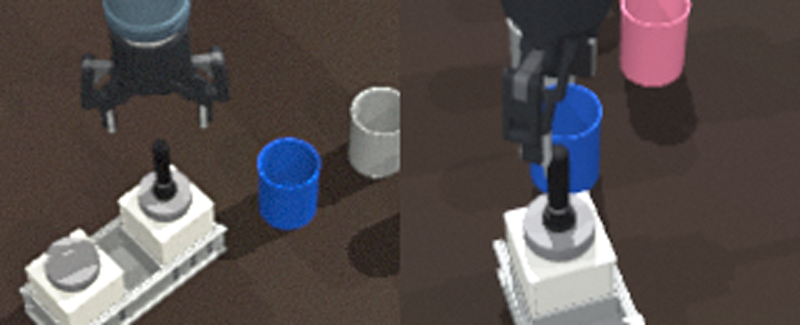

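View pics/wrist2.png

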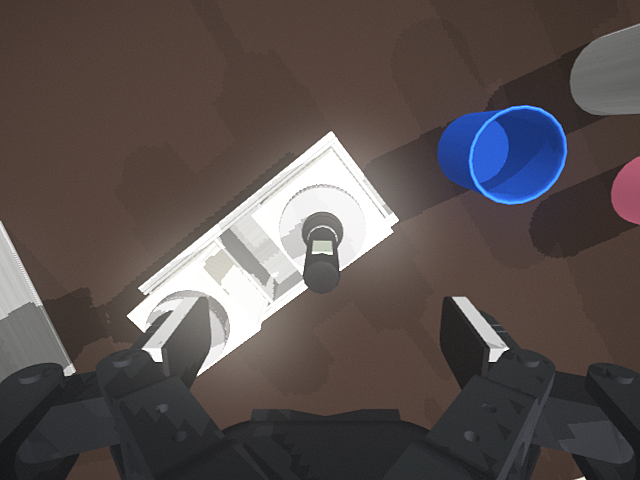

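The wrist view shows the handle top at (322,277), the collar at (322,230) and the cap ellipse centred near (323,222). The fingers straddle it. Measuring from this view.

```bash
python3 - <<'E'
from h import *
d=snap('wrist')
for n,u,v,z in [('top',322,277,.2045),('collar',322,229,.1295),('cap',323,220,.1175)]: print(n,atz(d,u,v,z).round(4))
to([.541,-.14,.219])
E
```

```text
top [ 0.5385 -0.1371  0.2045]
collar [ 0.5348 -0.1362  0.1295]
cap [ 0.5321 -0.1343  0.1175]
t 3.8 pos [ 0.5405 -0.1366  0.3039] z [-0.     0.001 -1.   ] x [-0.919  0.395  0.001] j [-0.09  0.39  0.34  1.8  -0.15  0.97  1.47] F [ 0.2 -0.3 -0.1] T [ 0.03 -0.04 -0.02] op 0.995
tool delta mm [-1.9 -3.  84.9]
```

move_arm(moves=[[85, 0, 0, 30, 0, 0, 0], [85, 0, 0, 30, 0, 0, 0], [85, 0, 0, 25, 0, 0, 0], [0, 0, 0, 0, 0, 0, 0], [0, 0, 0, 0, 0, 0, 0], [0, 0, 0, 0, 0, 0, 0], [0, 0, 0, 0, 0, 0, 0], [0, 0, 0, 0, 0, 0, 0]])

```text
clock: 4.6
ee_pos: [0.5412, -0.1384, 0.2201]
ee_rot: [0.637, 3.074, 0.0]
wrist_force: [-0.8, -0.5, 5.1]
opening: 0.191
```

```bash
python3 - <<'E'
from h import *
to([.541,-.14,.219])
for c in ['scene','side','wrist']: d=snap(c,c+'3.png')
s=cv2.imread('pics/scene3.png')[170:300,220:380]; t=cv2.imread('pics/side3.png')[200:330,260:420]
cv2.imwrite('pics/c5.png',cv2.resize(np.hstack([s,t]),None,fx=2.5,fy=2.5,interpolation=cv2.INTER_CUBIC))
E
```

```text
t 4.6 pos [ 0.5412 -0.1384  0.2201] z [ 0.002 -0.    -1.   ] x [-0.918  0.397 -0.002] j [-0.06  0.5   0.3   1.87 -0.2   0.8   1.51] F [-0.8 -0.5  5.1] T [0.1  0.14 0.  ] op 0.191
tool delta mm [-0.4 -1.6  1.1]
```

View pics/c5.png

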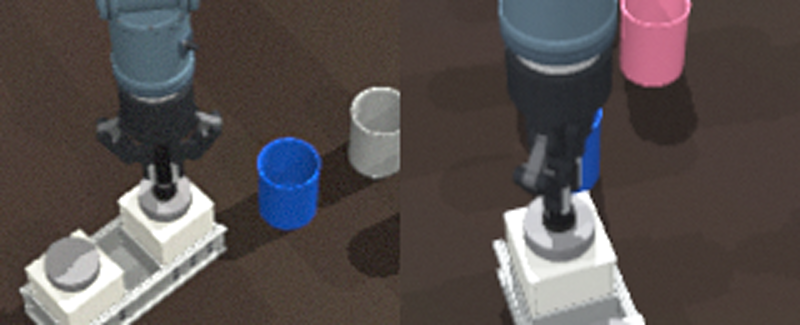

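View pics/wrist3.png

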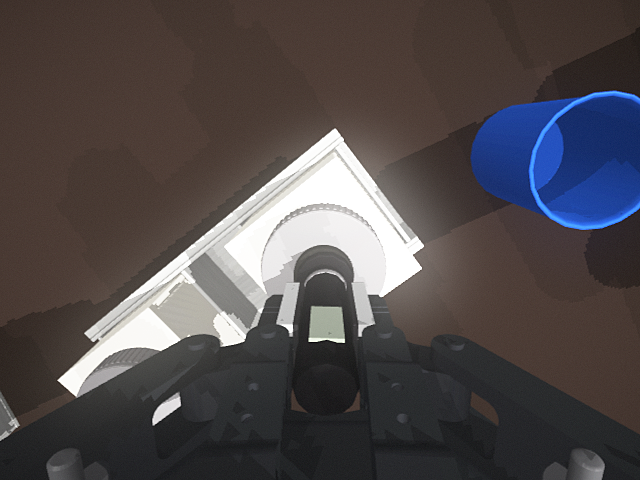

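The handle is held with an opening of about 16 to 18 mm. Pulling it straight up.

move_arm(moves=[[0, 0, 0, -5, 0, 0, 0], [0, 0, 0, -10, 0, 0, 0], [0, 0, 0, -15, 0, 0, 0], [0, 0, 0, -15, 0, 0, 0], [0, 0, 0, -20, 0, 0, 0], [0, 0, 0, -20, 0, 0, 0], [0, 0, 0, -20, 0, 0, 0], [0, 0, 0, -15, 0, 0, 0], [0, 0, 0, 0, 0, 0, 0]])

```text
clock: 5.65
ee_pos: [0.5415, -0.1387, 0.3415]
ee_rot: [0.637, 3.072, 0.001]
wrist_force: [0.2, 0.1, -1.2]
opening: 0.194
```

```bash
python3 - <<'E'
from h import *
to([.535,.139,.339])
for c in ['scene','side']: d=snap(c,c+'4.png')
s=cv2.imread('pics/scene4.png')[140:300,220:400]; t=cv2.imread('pics/side4.png')[180:340,240:420]
cv2.imwrite('pics/c6.png',cv2.resize(np.hstack([s,t]),None,fx=2.2,fy=2.2,interpolation=cv2.INTER_CUBIC))
E
```

```text
t 5.65 pos [ 0.5415 -0.1387  0.3415] z [ 0.004 -0.001 -1.   ] x [-0.918  0.398 -0.004] j [-0.1   0.35  0.35  1.76 -0.14  1.05  1.46] F [ 0.2  0.1 -1.2] T [ 0.07 -0.    0.01] op 0.194
tool delta mm [116.4 252.2   2.3]
```

View pics/c6.png

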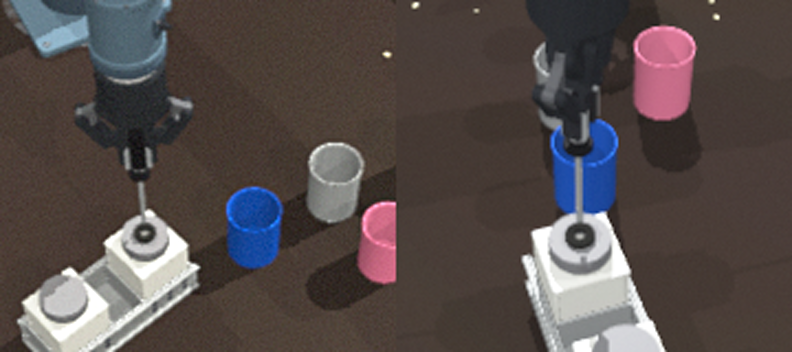

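The thermometer is out and the tip is above the boss. Carrying it over the steel cup, then tilting slightly so it will lean on the rim in a known direction.

move_arm(moves=[[0, 6, 22, 0, 0, 0, 0], [0, 12, 42, 0, 0, 0, 0], [0, 12, 42, 0, 0, 0, 0], [0, 12, 42, 0, 0, 0, 0], [0, 12, 42, 0, 0, 0, 0], [0, 12, 42, 0, 0, 0, 0], [0, 5, 21, 0, 0, 0, 0], [0, 0, 0, 0, 0, 0.1, 0], [0, 0, 0, 0, 0, 0.1, 0], [0, 0, 0, 0, 0, 0, 0]])

```text
clock: 6.75
ee_pos: [0.5765, 0.1207, 0.3369]
ee_rot: [-0.601, -2.88, -0.057]
wrist_force: [0.2, -0.7, -0.5]
opening: 0.197
```

```bash
python3 - <<'E'
from h import *
to([.5762,.1212,.203])
for c in ['scene','side','wrist']: d=snap(c,c+'5.png')
s=cv2.imread('pics/scene5.png')[120:280,300:460]; t=cv2.imread('pics/side5.png')[100:260,240:400]
cv2.imwrite('pics/c7.png',cv2.resize(np.hstack([s,t]),None,fx=2.5,fy=2.5,interpolation=cv2.INTER_CUBIC))
E
```

```text
t 6.75 pos [0.5765 0.1207 0.3369] z [-0.185  0.078 -0.98 ] x [-0.898  0.392  0.201] j [-0.39  0.49  0.23  1.57 -0.22  1.28  1.06] F [ 0.2 -0.7 -0.5] T [-0.13 -0.29  0.03] op 0.197
tool delta mm [-26.4   0.7 131.2]
```

View pics/c7.png

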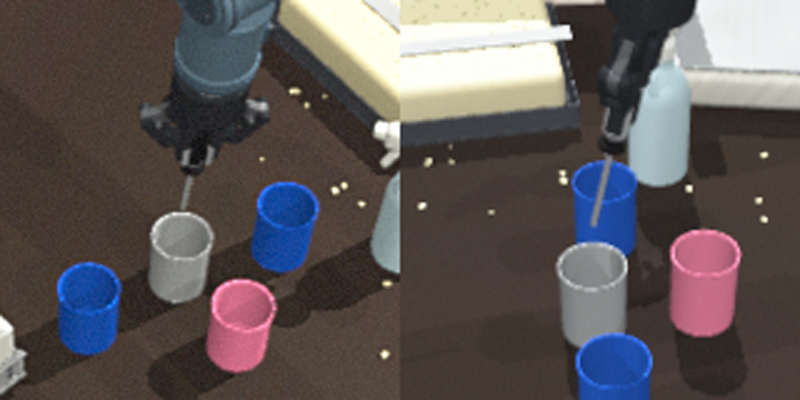

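View pics/wrist5.png

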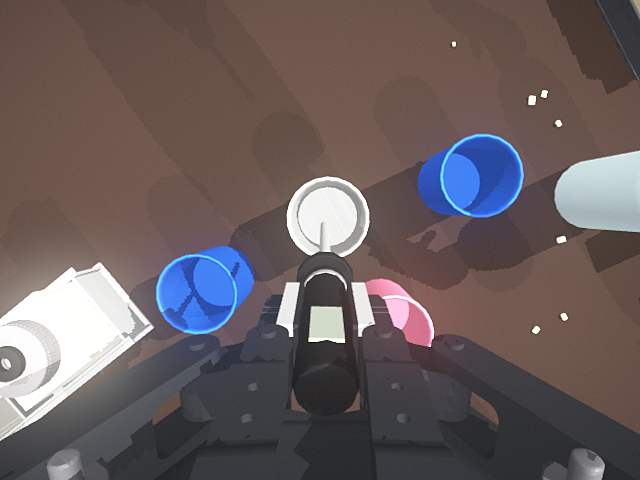

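```bash
python3 - <<'E'
from h import *
s=snap('scene');i=snap('side')
o1,r1=ray(s,373.2,203.2);o2,r2=ray(i,318,190)
A=np.stack([r1,-r2],1); t=np.linalg.lstsq(A,o2-o1,rcond=None)[0]; print(o1+r1*t[0],o2+r2*t[1])
print(atz(s,372.4,215,.088),atz(i,316.8,206.8,.088))
st=arm.sense();print(st['ee_pos']+.1955*R.from_rotvec(st['ee_rot']).as_matrix()[:,2])
E
```

```text
[0.54095037 0.13302109 0.14987478] [0.54260906 0.13141699 0.14806736]
[0.53745896 0.13738468 0.088     ] [0.53871008 0.13714318 0.088     ]
[0.53998533 0.13779078 0.14718185]
```

move_arm(moves=[[0, -5, 0, 24.5, 0, 0, 0], [0, -6, 0, 29.4, 0, 0, 0], [0, -5, 0, 24.5, 0, 0, 0], [0, -4, 0, 19.6, 0, 0, 0], [0, -3, 0, 14.7, 0, 0, 0], [0, -2, 0, 9.8, 0, 0, 0], [0, -1, 0, 4.9, 0, 0, 0], [0, 0, 0, 0, 0, 0, 0]])

```text
clock: 7.8
ee_pos: [0.5762, 0.1221, 0.2088]
ee_rot: [-0.598, -2.884, -0.06]
wrist_force: [-0.7, 0.1, -0.7]
opening: 0.195
```

```bash
python3 - <<'E'
from h import *
to([.5762,.1212,.1956])
for c in ['scene','side','wrist']: d=snap(c,c+'6.png')
s=cv2.imread('pics/scene6.png')[140:300,300:460]; t=cv2.imread('pics/side6.png')[120:280,240:400]
cv2.imwrite('pics/c8.png',cv2.resize(np.hstack([s,t]),None,fx=2.5,fy=2.5,interpolation=cv2.INTER_CUBIC))
E
```

```text
t 7.8 pos [0.5762 0.1221 0.2088] z [-0.182  0.079 -0.98 ] x [-0.899  0.389  0.199] j [-0.37  0.63  0.19  1.67 -0.27  1.03  1.12] F [-0.7  0.1 -0.7] T [-0.07 -0.19  0.01] op 0.195
tool delta mm [-3.  -0.8 12.9]
```

View pics/c8.png

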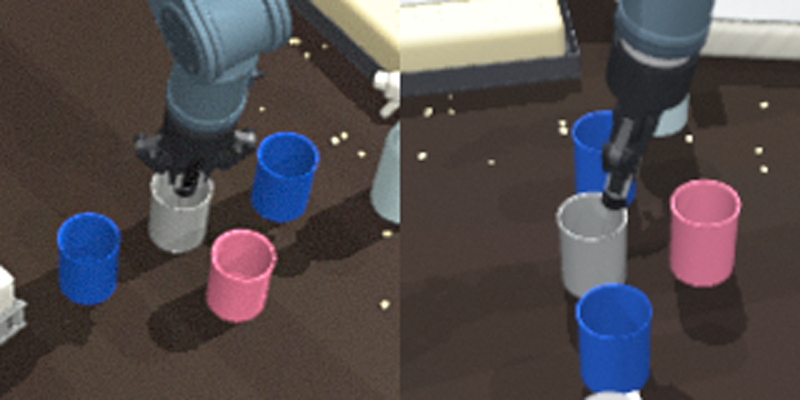

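View pics/wrist6.png

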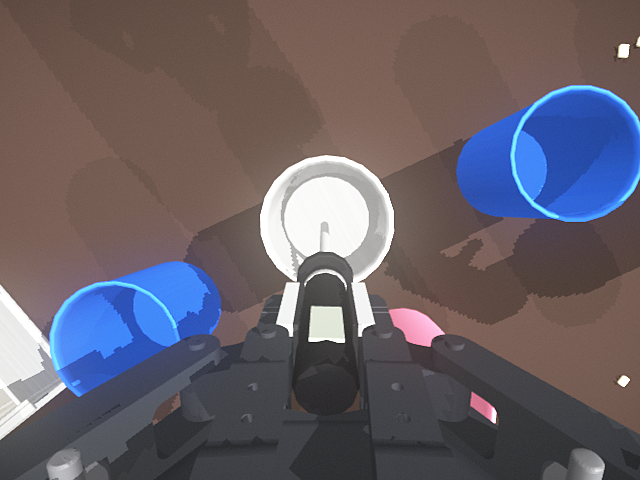

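The stem is inside the cup. The wrist view puts its tip near (325,225), within the bright floor disc. Lowering the last centimetre or so and watching the force.

move_arm(moves=[[0, -0.8, 0, 3.9, 0, 0, 0], [0, -0.6, 0, 2.9, 0, 0, 0], [0, 0, 0, 0, 0, 0, 0]])

```text
clock: 8.25
ee_pos: [0.5759, 0.122, 0.2015]
ee_rot: [-0.598, -2.883, -0.06]
wrist_force: [0.2, -0.5, -0.6]
opening: 0.192
```

move_arm(moves=[[0, -0.4, 0, 2, 0, 0, 0], [0, 0, 0, 0, 0, 0, 0]])

```text
clock: 8.45
ee_pos: [0.5761, 0.122, 0.1996]
ee_rot: [-0.598, -2.884, -0.06]
wrist_force: [0.7, -0.2, -0.9]
opening: 0.194
```

move_arm(moves=[[0, -0.3, 0, 1.5, 0, 0, 0], [0, 0, 0, 0, 0, 0, 0]])

```text
clock: 8.65
ee_pos: [0.5761, 0.122, 0.1982]
ee_rot: [-0.598, -2.884, -0.06]
wrist_force: [-0.4, 0.1, -1.9]
opening: 0.194
```

move_arm(moves=[[0, -0.3, 0, 1.5, 0, 0, 0], [0, 0, 0, 0, 0, 0, 0]])

```text
clock: 8.85
ee_pos: [0.5761, 0.122, 0.1966]
ee_rot: [-0.598, -2.884, -0.06]
wrist_force: [-0.9, -0.9, -1.2]
opening: 0.192
```

move_arm(moves=[[0, -0.3, 0, 1.5, 0, 0, 0], [0, 0, 0, 0, 0, 0, 0]])

```text
clock: 9.05
ee_pos: [0.5765, 0.122, 0.1956]
ee_rot: [-0.598, -2.884, -0.06]
wrist_force: [-0.5, -0.4, 2.8]
opening: 0.197
```

Contact at +2.8 N. Opening and backing out along the tool axis.

move_arm(moves=[[30, 0, 0, 0, 0, 0, 0], [45, 0, 0, 0, 0, 0, 0], [60, 0, 0, 0, 0, 0, 0], [70, 0, 0, 0, 0, 0, 0], [70, 0, 0, -5, 0, 0, 0], [70, 0, 0, -15, 0, 0, 0], [70, 0, 0, -25, 0, 0, 0], [70, 0, 0, -30, 0, 0, 0], [70, 0, 0, -30, 0, 0, 0], [70, 0, 0, 0, 0, 0, 0]])

```text
clock: 10.05
ee_pos: [0.5983, 0.1132, 0.3039]
ee_rot: [-0.601, -2.892, -0.065]
wrist_force: [0.3, 0.9, 0.4]
opening: 0.82
```

```bash
python3 - <<'E'
from h import *
to([.541,-.14,.27])
for c in ['scene','side','wrist']: d=snap(c,c+'7.png')
s=cv2.imread('pics/scene7.png')[140:300,300:460]; t=cv2.imread('pics/side7.png')[120:280,240:400]
cv2.imwrite('pics/c9.png',cv2.resize(np.hstack([s,t]),None,fx=2.5,fy=2.5,interpolation=cv2.INTER_CUBIC))
E
```

```text
t 10.05 pos [0.5983 0.1132 0.3039] z [-0.173  0.081 -0.982] x [-0.901  0.39   0.191] j [-0.36  0.55  0.22  1.55 -0.24  1.22  1.1 ] F [0.3 0.9 0.4] T [-0.05 -0.22  0.02] op 0.82
tool delta mm [ -53.7 -255.2   22.8]
```

View pics/c9.png

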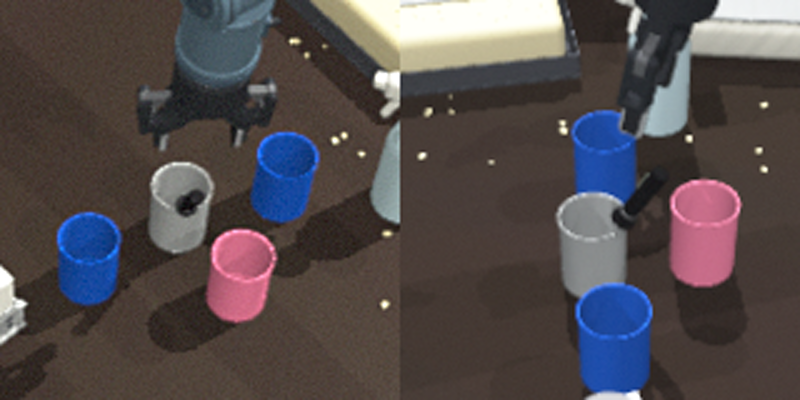

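View pics/wrist7.png

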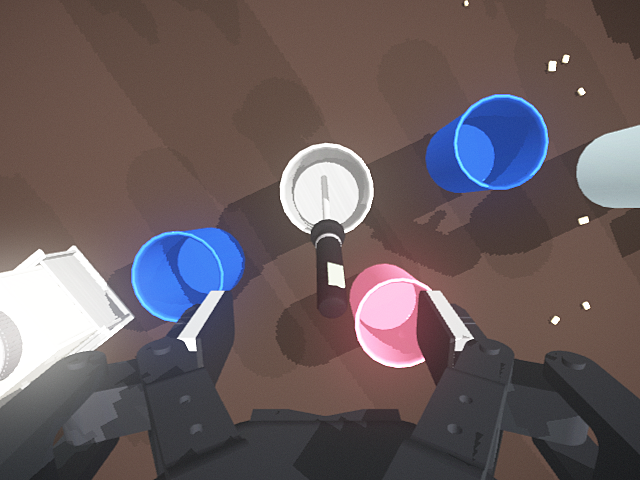

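The thermometer leans in the steel cup on its rim, clear of the fingers, and the cup is upright. Levelling the tool and returning over the jar.

move_arm(moves=[[85, 0, 0, 0, 0, -0.1, 0], [85, 0, 0, 0, 0, -0.1, 0], [85, -6, -36, 0, 0, 0, 0], [85, -7, -36, 0, 0, 0, 0], [85, -7, -37, 0, 0, 0, 0], [85, -7, -37, 0, 0, 0, 0], [85, -7, -37, 0, 0, 0, 0], [85, -7, -36, 0, 0, 0, 0], [85, -7, -36, 0, 0, 0, 0], [85, 0, 0, 0, 0, 0, 0.14]])

```text
clock: 11.2
ee_pos: [0.5354, -0.1457, 0.2977]
ee_rot: [-0.865, -3.019, 0.005]
wrist_force: [-0.1, 0.3, 0.2]
opening: 0.995
```

move_arm(moves=[[85, 0, 0, 0, 0, 0, 0.14], [85, 0, 0, 0, 0, 0, 0.14], [85, 0, 0, 0, 0, 0, 0.14], [85, 0, 0, 0, 0, 0, 0.14], [85, 0, 0, 0, 0, 0, 0.14], [85, 0, 0, 0, 0, 0, 0.14], [85, 0, 0, 0, 0, 0, 0.14], [85, 0, 0, 0, 0, 0, 0.14], [85, 0, 0, 0, 0, 0, 0.14], [85, 0, 0, 0, 0, 0, 0.14]])

```text
clock: 12.2
ee_pos: [0.5373, -0.1389, 0.2973]
ee_rot: [-2.603, -1.756, 0.002]
wrist_force: [0.9, 0.1, 0.2]
opening: 0.992
```

move_arm(moves=[[85, 0, 0, 0, 0, 0, 0.14], [85, 0, 0, 0, 0, 0, 0.14], [85, 0, 0, 0, 0, 0, 0.14], [85, 0, 0, 0, 0, 0, 0.14], [85, 0, 0, 0, 0, 0, 0.14], [85, 0, 0, 0, 0, 0, 0.14], [85, 0, 0, 0, 0, 0, 0.14], [85, 0, 0, 0, 0, 0, 0.14], [85, 0, 0, 0, 0, 0, 0]])

```text
clock: 13.1
ee_pos: [0.5374, -0.1388, 0.2973]
ee_rot: [3.139, 0.113, -0.004]
wrist_force: [0.8, -0.0, -0.2]
opening: 0.996
```

```bash
python3 - <<'E'
from h import *
to([.541,-.14,.304])
for c in ['scene','side','wrist']: d=snap(c,c+'8.png')
s=cv2.imread('pics/scene8.png')[170:310,210:370]; t=cv2.imread('pics/side8.png')[240:380,250:410]
cv2.imwrite('pics/c10.png',cv2.resize(np.hstack([s,t]),None,fx=2.5,fy=2.5,interpolation=cv2.INTER_CUBIC))
E
```

```text
t 13.1 pos [ 0.5374 -0.1388  0.2973] z [-0.002 -0.    -1.   ] x [ 0.997  0.072 -0.002] j [-0.53  0.55  0.97  1.84 -0.52  1.04 -0.85] F [ 0.8 -0.  -0.2] T [-0.    0.01  0.01] op 0.996
tool delta mm [ 3.5  1.4 -6.7]
```

View pics/c10.png

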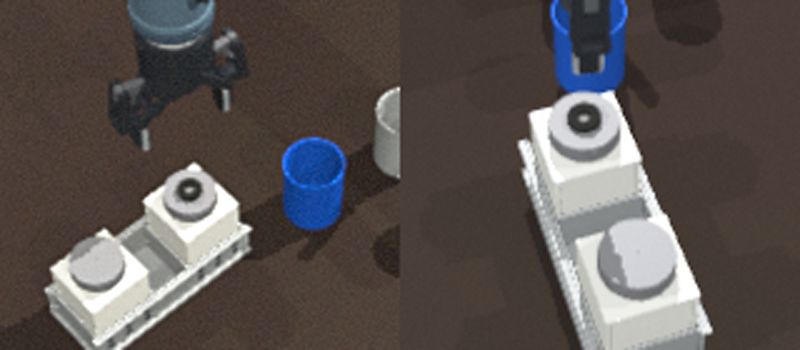

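View pics/wrist8.png

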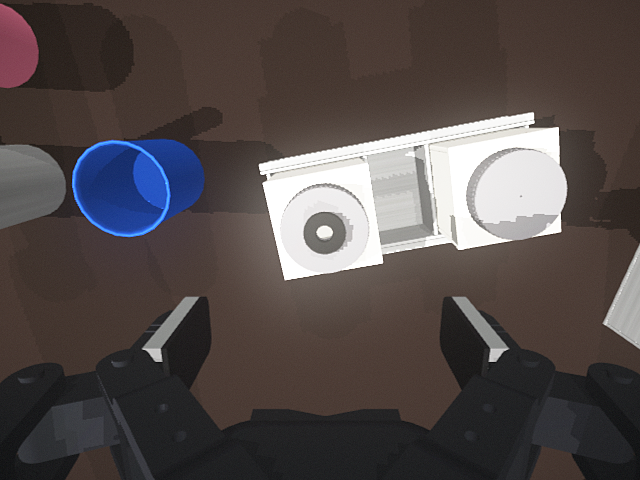

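The boss and hole show in all three views: wrist (324,232), scene (286,245), side (323,287). Measuring the axis.

```bash
python3 - <<'E'
from h import *
print(atz(snap('wrist'),324.5,232,.1235),atz(snap('scene'),286,245.2,.1235),atz(snap('side'),323.2,287.2,.1235))
to([.5405,-.14,.19]);to([.5405,-.14,.19])
E
```

```text
[ 0.54011596 -0.13841735  0.1235    ] [ 0.53899653 -0.13914862  0.1235    ] [ 0.5407831  -0.14180107  0.1235    ]
t 13.4 pos [ 0.5379 -0.1393  0.2982] z [-0.  0. -1.] x [0.997 0.074 0.   ] j [-0.52  0.54  0.96  1.84 -0.52  1.04 -0.85] F [ 0.   0.4 -1.2] T [-0.05 -0.01 -0.03] op 0.993
tool delta mm [  2.5   0.9 108.2]
t 13.4 pos [ 0.5379 -0.1393  0.2982] z [-0.  0. -1.] x [0.997 0.074 0.   ] j [-0.52  0.54  0.96  1.84 -0.52  1.04 -0.85] F [ 0.   0.4 -1.2] T [-0.05 -0.01 -0.03] op 0.993
tool delta mm [  2.5   0.9 108.2]
```

move_arm(moves=[[85, 2, 0, 25, 0, 0, 0], [85, 0, 0, 30, 0, 0, 0], [85, 0, 0, 30, 0, 0, 0], [85, 0, 0, 20, 0, 0, 0], [85, 0, 0, 12, 0, 0, 0], [85, 0, 0, 8, 0, 0, 0], [85, 0, 0, 0, 0, 0, 0]])

```text
clock: 14.1
ee_pos: [0.5399, -0.1392, 0.1729]
ee_rot: [-3.139, -0.115, 0.001]
wrist_force: [-0.2, -0.2, -0.4]
opening: 0.996
```

```bash
python3 - <<'E'
from h import *
to([.54,-.1395,.172])
for c in ['scene','side','wrist']: d=snap(c,c+'9.png')
s=cv2.imread('pics/scene9.png')[170:310,210:370]; t=cv2.imread('pics/side9.png')[240:380,250:410]
cv2.imwrite('pics/c11.png',cv2.resize(np.hstack([s,t]),None,fx=2.5,fy=2.5,interpolation=cv2.INTER_CUBIC))
E
```

```text
t 14.1 pos [ 0.5399 -0.1392  0.1729] z [-0.001  0.    -1.   ] x [ 0.997  0.073 -0.001] j [-0.4   0.71  0.8   1.91 -0.69  0.82 -0.72] F [-0.2 -0.2 -0.4] T [ 0.02 -0.02 -0.02] op 0.996
tool delta mm [0.1 0.3 0.9]
```

View pics/c11.png

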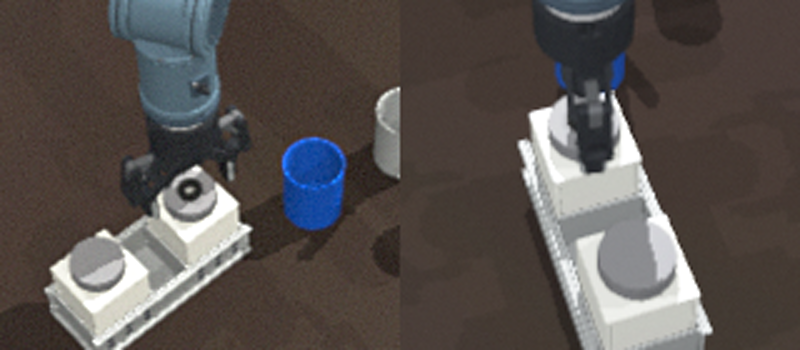

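View pics/wrist9.png

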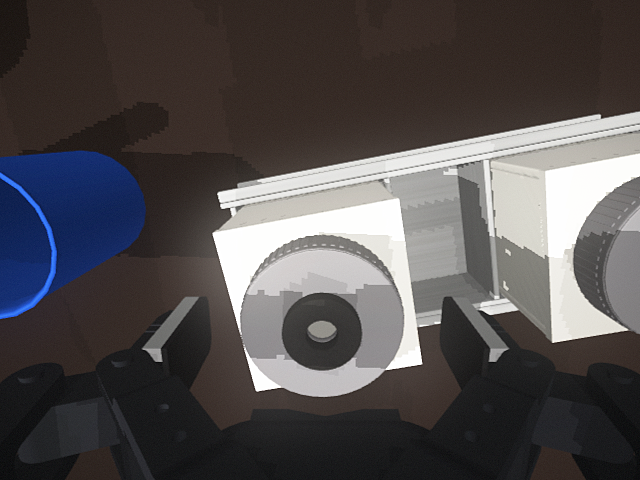

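```bash
python3 - <<'E'
from h import *
d=snap('wrist'); print(atz(d,321,331,.1235),atz(d,322,318,.1175))
s=arm.sense();M=R.from_rotvec(s['ee_rot']).as_matrix()
for z in (.0495,.054,.06,.073):
  for y in (-.0425,0,.0425): print(z,y,proj(d,s['ee_pos']+M@[0,y,z]).round(0))
E
```

```text
[ 0.54064867 -0.13781465  0.1235    ] [ 0.54250311 -0.13798956  0.1175    ]
0.0495 -0.0425 [201. 333.]
0.0495 0 [326. 333.]
0.0495 0.0425 [450. 333.]
0.054 -0.0425 [205. 326.]
0.054 0 [326. 326.]
0.054 0.0425 [446. 326.]
0.06 -0.0425 [210. 318.]
0.06 0 [325. 318.]
0.06 0.0425 [441. 318.]
0.073 -0.0425 [219. 303.]
0.073 0 [325. 303.]
0.073 0.0425 [432. 303.]
```

move_arm(moves=[[85, 0.5, -0.5, 4, 0, 0, 0], [70, 0, 0, 0, 0, 0, 0], [60, 0, 0, 0, 0, 0, 0], [50, 0, 0, 0, 0, 0, 0], [40, 0, 0, 0, 0, 0, 0], [30, 0, 0, 0, 0, 0, 0], [20, 0, 0, 0, 0, 0, 0]])

```text
clock: 15.0
ee_pos: [0.5405, -0.1383, 0.1698]
ee_rot: [-3.138, -0.114, -0.0]
wrist_force: [-2.2, 2.3, 6.3]
opening: 0.678
```

```bash
python3 - <<'E'
from h import *
to([.54,-.1395,.168])
d=snap('wrist','wrist10.png')
E
```

```text
t 15.0 pos [ 0.5405 -0.1383  0.1698] z [ 0.     0.001 -1.   ] x [0.997 0.073 0.   ] j [-0.4   0.71  0.79  1.91 -0.7   0.81 -0.72] F [-2.2  2.3  6.3] T [0.41 0.44 0.02] op 0.678
tool delta mm [-0.6  1.1  1.8]
```

View pics/wrist10.png

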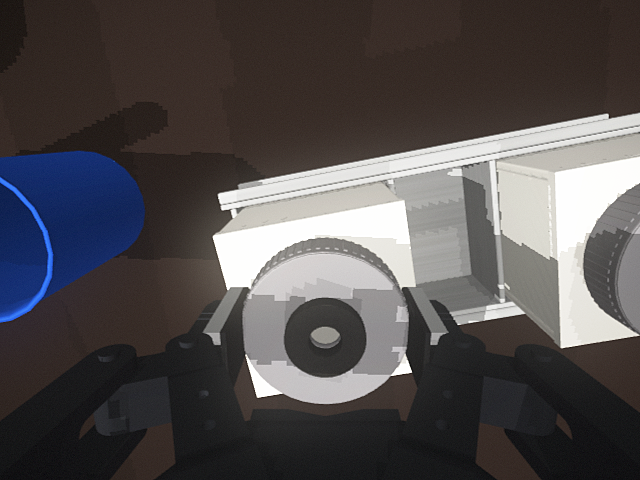

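move_arm(moves=[[20, 0, 0, 0, 0, 0, -0.06], [20, 0, 0, -0.1, 0, 0, -0.1], [20, 0, 0, -0.15, 0, 0, -0.14], [20, 0, 0, -0.15, 0, 0, -0.14]])

```text
clock: 15.45
ee_pos: [0.5409, -0.1385, 0.1702]
ee_rot: [-3.037, -0.804, -0.002]
wrist_force: [-0.5, 1.6, 3.5]
opening: 0.679
```

```bash
python3 - <<'E'
from h import *
to([.54,-.1395,.168])
d=snap('wrist','wrist11.png')
E
```

```text
t 15.45 pos [ 0.5409 -0.1385  0.1702] z [ 0.001  0.    -1.   ] x [0.869 0.495 0.001] j [-0.33  0.67  0.68  1.91 -0.6   0.77 -0.36] F [-0.5  1.6  3.5] T [ 0.36  0.13 -0.3 ] op 0.679
tool delta mm [-1.3  0.4  2.2]
```

View pics/wrist11.png

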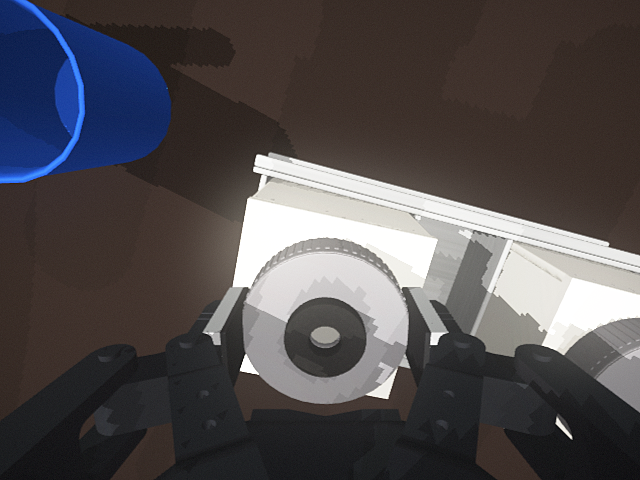

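The tool has turned 0.44 rad against about -0.3 N m, so the jar is braced and the threads are moving. Continuing.

move_arm(moves=[[20, 0, 0, -0.15, 0, 0, -0.14], [20, 0, 0, -0.15, 0, 0, -0.14], [20, 0, 0, -0.15, 0, 0, -0.14], [20, 0, 0, -0.15, 0, 0, -0.14], [20, 0, 0, -0.15, 0, 0, -0.14], [20, 0, 0, -0.15, 0, 0, -0.14], [20, 0, 0, -0.15, 0, 0, -0.14]])

```text
clock: 16.2
ee_pos: [0.5404, -0.1377, 0.1713]
ee_rot: [-2.302, -2.136, -0.002]
wrist_force: [-2.7, 3.3, 8.4]
opening: 0.677
```

```bash
python3 - <<'E'
from h import *
to([.54,-.1395,.168])
d=snap('wrist','wrist12.png')
E
```

```text
t 16.2 pos [ 0.5404 -0.1377  0.1713] z [-0.     0.002 -1.   ] x [0.075 0.997 0.002] j [-0.16  0.6   0.43  1.9  -0.37  0.72  0.42] F [-2.7  3.3  8.4] T [ 0.75  0.68 -0.18] op 0.677
tool delta mm [-1.8 -0.3  3.3]
```

View pics/wrist12.png

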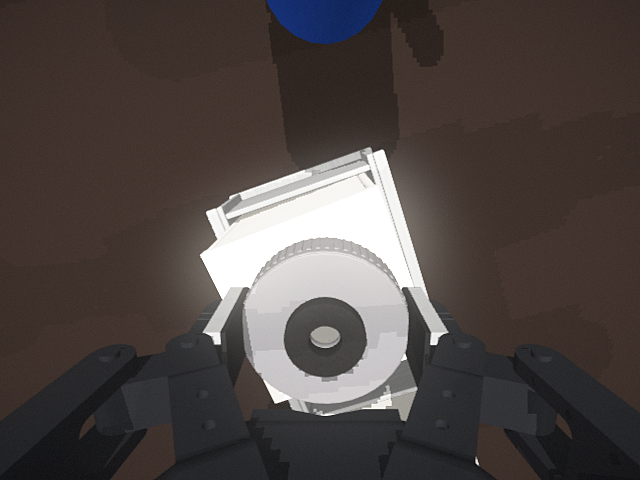

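move_arm(moves=[[20, 0, 0, -0.3, 0, 0, -0.14], [20, 0, 0, -0.25, 0, 0, -0.14], [20, 0, 0, -0.2, 0, 0, -0.14], [20, 0, 0, -0.2, 0, 0, -0.14], [20, 0, 0, -0.2, 0, 0, -0.14], [20, 0, 0, -0.2, 0, 0, -0.14], [20, 0, 0, 0, 0, 0, -0.03]])

```text
clock: 16.95
ee_pos: [0.5395, -0.1381, 0.1721]
ee_rot: [-1.19, -2.905, -0.001]
wrist_force: [-3.5, 3.1, 6.9]
opening: 0.68
```

```bash
python3 - <<'E'
from h import *
to([.54,-.1395,.168])
d=snap('wrist','wrist13.png');d=snap('side','side13.png');d=snap('scene','scene13.png')
s=cv2.imread('pics/scene13.png')[170:310,210:370]; t=cv2.imread('pics/side13.png')[240:380,250:410]
cv2.imwrite('pics/c13.png',cv2.resize(np.hstack([s,t]),None,fx=2.5,fy=2.5,interpolation=cv2.INTER_CUBIC))
E
```

```text
t 16.95 pos [ 0.5395 -0.1381  0.1721] z [-0.002  0.002 -1.   ] x [-0.713  0.702  0.003] j [ 0.01  0.57  0.21  1.89 -0.17  0.7   1.11] F [-3.5  3.1  6.9] T [ 0.61  0.75 -0.14] op 0.68
tool delta mm [-1.4 -0.7  4.1]
```

View pics/c13.png

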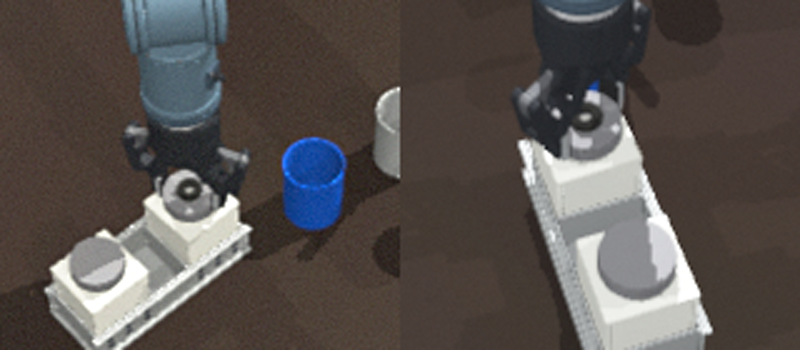

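View pics/wrist13.png

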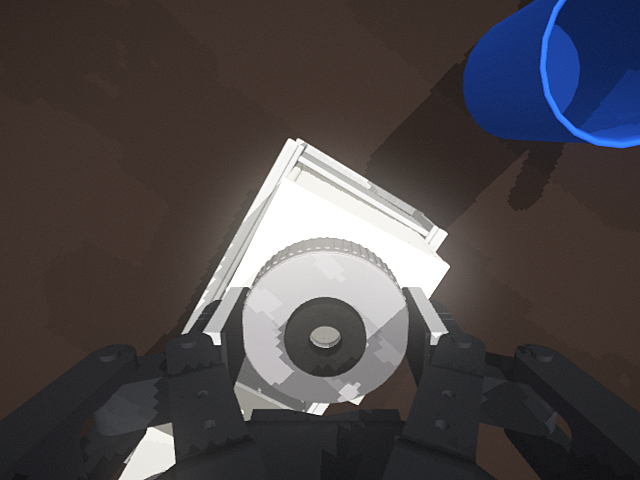

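The tool has turned 131°, or 2.29 rad. Test lift of 5 mm, watching the weight: the cap alone is about 0.7 N, cap plus jar about 5.5 N.

move_arm(moves=[[20, 0, 0, -1, 0, 0, 0], [20, 0, 0, -2, 0, 0, 0], [20, 0, 0, -2, 0, 0, 0], [20, 0, 0, 0, 0, 0, 0], [20, 0, 0, 0, 0, 0, 0]])

```text
clock: 17.6
ee_pos: [0.5403, -0.1386, 0.1769]
ee_rot: [-1.193, -2.906, 0.0]
wrist_force: [-1.0, 0.6, -0.7]
opening: 0.675
```

```bash
python3 - <<'E'
from h import *
to([.54,-.1395,.168])
d=snap('wrist','wrist14.png');d=snap('side','side14.png');d=snap('scene','scene14.png')
to([.54,-.1395,.168])
s=cv2.imread('pics/scene14.png')[170:310,210:370]; t=cv2.imread('pics/side14.png')[240:380,250:410]
cv2.imwrite('pics/c14.png',cv2.resize(np.hstack([s,t]),None,fx=2.5,fy=2.5,interpolation=cv2.INTER_CUBIC))
E
```

```text
t 17.6 pos [ 0.5403 -0.1386  0.1769] z [-0.  0. -1.] x [-0.712  0.703  0.   ] j [ 0.01  0.56  0.21  1.89 -0.17  0.71  1.11] F [-1.   0.6 -0.7] T [ 0.22  0.35 -0.01] op 0.675
tool delta mm [-0.4 -0.8  8.9]
t 17.75 pos [ 0.5403 -0.1386  0.1769] z [-0.  0. -1.] x [-0.712  0.702  0.   ] j [ 0.01  0.56  0.21  1.89 -0.17  0.71  1.11] F [-1.5  1.4 -1.5] T [ 0.17  0.35 -0.07] op 0.677
tool delta mm [-0.4 -0.8  8.9]
```

View pics/c14.png

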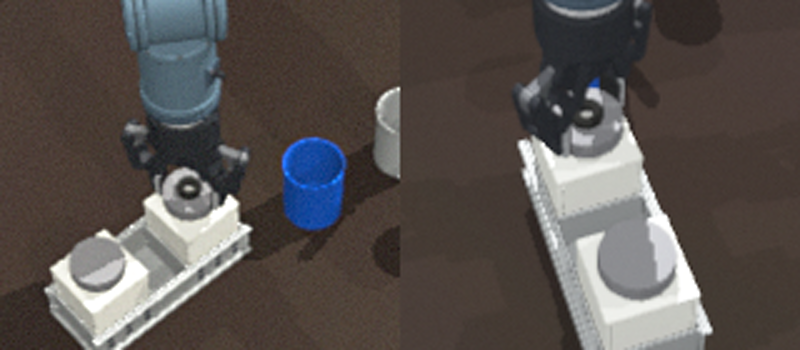

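View pics/wrist14.png

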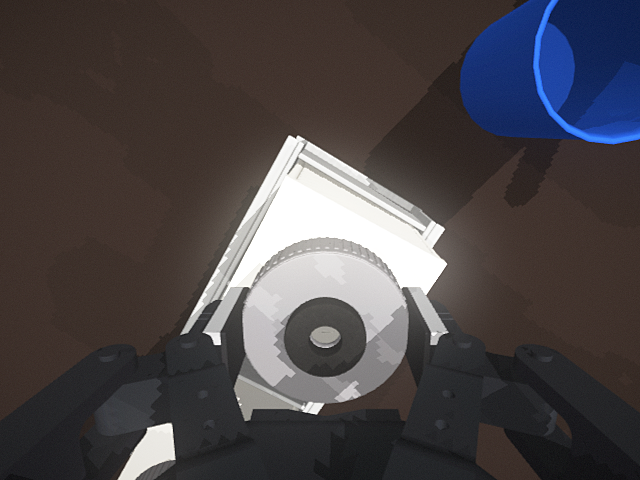

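The force shows only the cap's weight, so the threads are free. Lifting 24 mm more.

move_arm(moves=[[20, 0, 0, -2, 0, 0, 0], [20, 0, 0, -4, 0, 0, 0], [20, 0, 0, -4, 0, 0, 0], [20, 0, 0, -4, 0, 0, 0], [20, 0, 0, -4, 0, 0, 0], [20, 0, 0, -4, 0, 0, 0], [20, 0, 0, -2, 0, 0, 0], [20, 0, 0, 0, 0, 0, 0], [20, 0, 0, 0, 0, 0, 0]])

```text
clock: 18.65
ee_pos: [0.5404, -0.1386, 0.201]
ee_rot: [-1.193, -2.906, 0.0]
wrist_force: [0.4, -0.2, -0.8]
opening: 0.676
```

```bash
python3 - <<'E'
from h import *
to([.54,-.1395,.168])
d=snap('wrist','wrist15.png');d=snap('side','side15.png');d=snap('scene','scene15.png')
to([.54,-.1395,.168])
s=cv2.imread('pics/scene15.png')[170:310,210:400]; t=cv2.imread('pics/side15.png')[240:380,250:380]
cv2.imwrite('pics/c15.png',cv2.resize(np.hstack([s,t]),None,fx=2.5,fy=2.5,interpolation=cv2.INTER_CUBIC))
cv2.imwrite('pics/c15b.png',cv2.resize(cv2.imread('pics/side15.png')[140:300,250:410],None,fx=3.5,fy=3.5,interpolation=cv2.INTER_CUBIC))
E
```

```text
t 18.65 pos [ 0.5404 -0.1386  0.201 ] z [-0.  0. -1.] x [-0.712  0.702  0.   ] j [ 0.    0.52  0.22  1.88 -0.16  0.76  1.1 ] F [ 0.4 -0.2 -0.8] T [-0.03 -0.05  0.  ] op 0.676
tool delta mm [-0.3 -0.9 33. ]
t 18.8 pos [ 0.5404 -0.1386  0.2008] z [-0.  0. -1.] x [-0.712  0.702  0.   ] j [ 0.    0.52  0.22  1.88 -0.16  0.76  1.1 ] F [-0.4  0.2 -0.6] T [ 0.01  0.03 -0.03] op 0.677
tool delta mm [-0.4 -0.9 32.8]
```

View pics/c15.png

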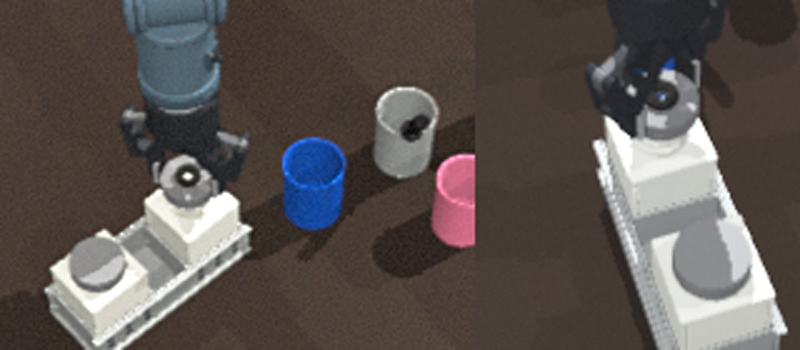

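View pics/wrist15.png

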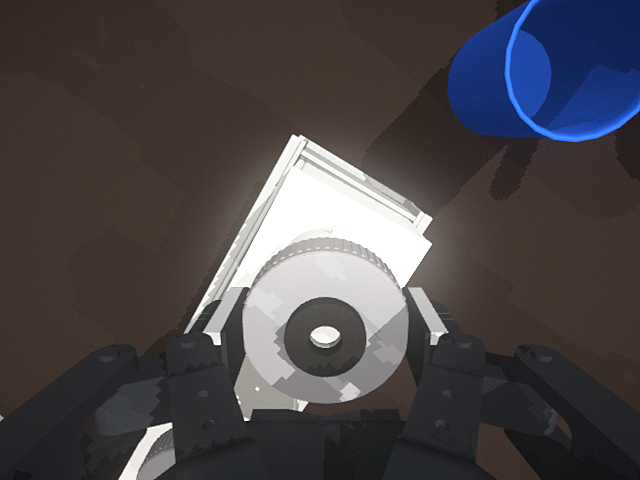

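View pics/c15b.png

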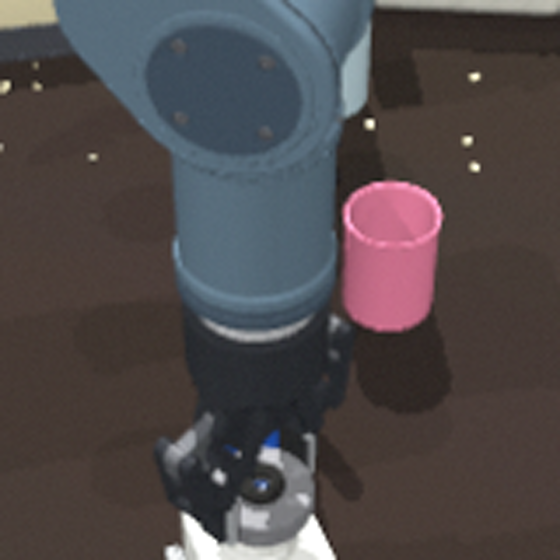

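The neck shows below the cap in the side view at crop (655,140), the jar sits down in its socket, and the thermometer is still in the steel cup. The TCP is up about 31 mm from the grip, putting the cap's edge about 16 mm above the rim. Handing in.

```bash
python3 - <<'E'
from h import *
print(atz(snap('scene'),285.2,240,.1235+.031),arm.job_done())
E
```

```text
the job is handed in; nothing more can be done
[ 0.54245439 -0.14135156  0.1545    ] None
```

I finished the task and handed the job in at about 19 s of the 58 s allowed; no verdict came back.

**What I did**
- **Thermometer:** I pulled it straight up out of the cap and lowered it, slightly tilted, into the steel cup until it touched the floor (+2.8 N at the wrist). Then I let go, and it now leans on the rim.
- **Cap:** I gripped the cap, turned it 2.29 rad anticlockwise while the socket braced the jar, and lifted it straight up about 31 mm.

**Last checks**
- **Cap held:** the gripper still holds the cap, with the opening steady at 0.68. The wrist force was about -0.7 N, which is the weight of the cap alone.
- **Cap position:** its lower edge is about 16 mm above the rim by arm travel, and it looks level. The scene camera put its centre within about 3 mm of the jar axis.
- **Jar:** the pictures show it down in its socket, with the bare neck visible below the cap.
- **Thermometer and cup:** the thermometer is in the upright steel cup, clear of the fingers. I estimate a lean of at most about 0.6 rad from the cup's size, not a direct measurement.
- **Neighbours:** the sealed jar looks unmoved in the last views. I did not measure the spray bottle or strainer at the end, but the arm never came near them.

**Disagreements:** my first reading of the cup's position from the side camera was 22 mm off because I misread a pixel. On re-measuring, the two cameras agreed. The measured arm position also varied by 2 to 3 mm between readings. No check failed.

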